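Bed a gear in the check nest and hold the loupe over it in focus

TASK

Swing the toggle clamp arm over centre onto the gear, pressing the gear and its nest cup fully home, then swing the arm all the way back so that the gear can be seen. Then take the loupe off its rest and hold it level and still over the middle of the gear, its lens at the height of the pointer on the post, without touching the gear with it or shifting the pointer or the other things around; finish while still holding it there.

Things in the scene. Friction and masses are not known exactly. Their poses are not given: they have to be found in the camera images.
- fixture: check nest fixed to the bench: grey base plate 190 x 180 x 10 mm with a round nest, a clamp at the far edge and a thin post (10 mm thick, 168 mm high) at x = 50, y = +90 mm. Origin: on the bench top under the centre of the nest. x axis from the nest to the clamp hinge (roughly away from the robot), y to the left, z up.
- clamp_hinge (a point): the hinge axis of the clamp arm, 70 mm behind the nest centre and 72 mm above the bench; the axis runs along the fixture's y
- clamp_knob (a point): centre of the black ball knob, 28 mm in diameter, at the free end of the clamp arm (pinched across the fixture's y it can turn between the fingers as the arm swings), 140 mm from the hinge; the arm is a 14 mm steel bar. The arm only turns about the hinge axis.
- clamp (a joint): clamp arm angle in rad: 0 = swung back on its stop, leaning 20 degrees past upright away from the robot (knob 48 mm behind, 132 mm above the hinge); grows as it swings up and over towards the robot; 1.92 = level, its rubber pad pressing the gear home; stop at 1.95. The pad meets the hub at about 1.81 and then needs about 3 N at the knob (it can creep in the grip). Let go, it falls either way from upright (0.35).
- nest (a joint): how far the aluminium nest cup that carries the gear is pressed down into the steel collar, in m: 0 = its rim stands 8 mm above the collar, 0.008 = fully home, rim flush with the collar. It is stiff (friction about 9 N) and stays where it is pressed.
- nest_centre (a point): centre of the cup's inner floor, on which the gear lies (29 mm above the bench as found, 21 mm when home); inner diameter 88 mm, the rim 6 mm higher; z up
- gear_hub_top (a point): centre of the top of the hub of the steel spur gear, which lies loose in the cup: 82 mm across, 16 mm thick, with a 40 mm hub that reaches 29 mm above its underside
- focus_mark (a point): free tip, at mid-thickness, of the flat 3 mm pointer on a collar on the fixture's post: it marks the focal height, at which the middle of the lens is to be held. 105 to 150 mm above the bench, set anew each time; z up. The pointer points at the nest axis from 64 mm away from it
- loupe_lens (a point): centre of the loupe's lens: round glass in a dark steel rim 66 mm across and 10 mm thick. z axis: through the lens, up and vertical when level; x axis: from the handle to the lens. The lens centre is as high as the middle of the handle
- loupe_grip (a point): grip point at the centre of the loupe's black handle, 80 mm behind the lens centre along -x. The handle is 84 mm long, 16 mm wide, 22 mm high. The loupe lies level across a wooden rest, the grip point 45 mm above the bench, with 58 mm free along the handle between the two saddles and the rest's 12 mm high base below. Mass about 0.12 kg, nearly balanced at the grip point
- case: small red tool case, 82 x 132 x 59 mm, to be left alone; origin under its centre
- piston: engine piston, 82 x 81 x 61 mm, to be left alone; origin under its centre
- bearing: ball bearing, 62 x 62 x 16 mm, to be left alone; origin under its centre
Mind the look-alikes: they are no part of the job. There is more than one size of the part that bears gear_hub_top; the job needs the larger.

How it is judged:
By the outcome, as a careful person would: the job done as asked, in the order asked, and still so for the second after the job is handed in, while the arm keeps its last pose, push and grip.
It also fails if it takes over 64 s, if anything falls off the work surface, if the arm or the gripper's body presses on something with over 40 N, if the wrist force passes 120 N, or if a joint passes its speed limit or range.

ROBOT

A 6-joint arm with a two-finger parallel gripper is mounted at the origin on a cart in front of the work surface, level with it; the furniture and walls round the work are solid. World frame = base frame: x ahead of the robot, y to its left, z up, the work surface at z = 0. Lengths are in m, angles in degrees, forces in N, time in s.
With the tool pointing down it reaches from about 0.35 to 0.85 m from the base axis. Payload 8.1 kg.
Tool frame: the origin (TCP) lies at the very end of the fingers, on their centre line; the grasp point (between the pads) lies 19 mm behind it; z points along the fingers, y is the line along which they close (so a half turn about z gives the same grasp; the last joint's range is limited). The gripper opens to 93 mm and grips with 3 to 60 N. Pads are 15 mm wide; open, the fingers measure 128 mm over their backs; the gripper's body (75 mm by 188 mm) begins 65 mm behind the grasp point.
Start: joints at [-68.148, 7.471, 85.268, -0, 87.261, -4.893], TCP at [0.27, -0.536, 0.219] pointing down, gripper open.
Joint ranges: [-169.43, 169.43], [-51.17, 129.36], [1.28, 143.12], [-76.62, 256.62], [0, 156.53], [-152.29, 152.29]. Speed limits (degrees/s): [136.94, 136.94, 159.86, 180, 180, 180].

INTERFACE

Orientations are given as [roll, pitch, yaw] about the fixed x, y, z axes, in that order (R = Rz(yaw) Ry(pitch) Rx(roll)).
In Python, from bench import monitor, eyes, finish_job gives the robot as it stands. The module is installed in compiled form; this text tells all that it offers.
- The arm moves only by the tool servo_tool, never from a script. Its argument "commands" is a list of rows, each a list of 3 entries, a list of its own where there are three numbers: the shift along the tool's x, y, z in mm, then the turn about the tool's z in degrees, then the closure, from 0 (fully open) to 1 (shut). A call has exactly 10 rows; each row is the pose to reach, as a shift and turn from the pose commanded when the call began, along the tool's axes at that moment; what a row does not reach only later rows make up. A row lasts 1/12 s, in which the tool goes at most 41.7 mm and 7.16 degrees, less where a joint would pass 70% of its speed; a pose out of reach is approached as far as the arm can. A call with a gripper value outside its range is refused whole. The fingers move at their own pace and stop on an object; "newtons" is the grip in N (left out, the last holds). Time passes only in rows, so rows that repeat a pose let the fingers close, or fill a call up. It gives the time, the measured TCP pose, the force, the opening and the grip force at its end, in the units of the state.
- monitor.sense(): the state, without advancing time (a new reading comes with each control period).
- eyes.snapshot(name): name is "side" or "top"; returns the picture (480x640x3 uint8, red, green, blue); there is no depth.
- eyes.calibration(name): a dict with "intrinsics" (3x3 intrinsics, pixels), "origin" and "attitude" of the camera in the world. Camera axes: x right, y up, looking along -z (the intrinsics and any distortion apply to the point x, -y, -z); pixel columns grow to the right and rows downward; lengths in m; the calibration is good to about 2 mm. A picture is of the moment at which its call begins. calibration takes no time and is no camera call.
- finish_job(): hands the job in; it is judged then, once.
The state is a dict: "clock": time; "joints": joint angles; "qvel": joint speeds; "joint_torque": joint torques, N m; "eef_pos": TCP position; "ee_rot": TCP orientation; "wrist_force": force on the tool from outside, world axes, zero at the start; "moment": the same for the moment, N m; "grip_width": finger opening in m; "finger_force": force on a finger pad.
Only numpy, scipy, OpenCV 4.12 (cv2) and the standard library are available. Lean on these libraries where they do the work, as an engineer would, in place of code of your own. Each camera call takes 0.05 s, during which the arm holds its last target. There are 200 camera calls.

## Working session

There is one attempt and no reset: what is moved stays moved. The work goes in short steps, Python scripts to look and compute and a tool call to move; the robot and the scene stay as the last step left them, time stands still between calls to the robot, and variables do not carry over. Pictures are saved under pics/ and viewed, at most 10 in all, crops included, and the job is handed in when it is done.

Besides the shell and the picture viewer there is one more tool, called after ">>>" as a command line: name --argument value ..., lists and objects as JSON in quotes. servo_tool: Moves the arm, as the interface text tells. Its arguments: {"type":"object","properties":{"commands":{"type":"array"},"newtons":{"type":"number"}},"required":["commands"]}

```bash
mkdir -p pics; python3 - <<'E'
from bench import monitor, eyes
import cv2, numpy as np
for n in("side","top"):
    im=eyes.snapshot(n); cv2.imwrite(f"pics/{n}0.png",im[:,:,::-1])
    c=eyes.calibration(n); print(n,c)
s=monitor.sense(); print(s)
E
```

```text
side {'intrinsics': array([[435.91550061,   0.        , 320.91191769],
       [  0.        , 435.91550061, 235.99395269],
       [  0.        ,   0.        ,   1.        ]]), 'origin': array([0.10537541, 0.89562804, 0.61112846]), 'attitude': array([ 6.41719450e+01, -1.05353603e-01, -1.54849563e+02])}
top {'intrinsics': array([[538.18736752,   0.        , 317.09710283],
       [  0.        , 538.18736752, 238.59323232],
       [  0.        ,   0.        ,   1.        ]]), 'origin': array([0.43917444, 0.00665814, 1.35305585]), 'attitude': array([  4.31732166,  -0.27878205, -88.65183857])}
{'clock': 0.1, 'joints': array([-6.81480982e+01,  7.51132970e+00,  8.53216648e+01,  1.36081493e-03,
        8.72623751e+01, -4.89531450e+00]), 'qvel': array([-0.03990356, -0.0745391 , -0.11328834,  0.04791769,  0.00047336,
        0.05301282]), 'joint_torque': array([ 7.89116893e-04, -5.61343074e+01, -4.93092942e+01,  7.70105445e-02,
        2.92280334e-02, -1.95951850e-05]), 'eef_pos': array([ 0.26984997, -0.53532335,  0.21769981]), 'ee_rot': array([-1.79905094e+02, -9.49259663e-03,  2.67471423e+01]), 'wrist_force': array([0.46351841, 0.6173329 , 0.73661279]), 'moment': array([ 0.00486852, -0.01639627, -0.03283184]), 'finger_force': 0.0, 'grip_width': 0.09253289670692762}
```

View pics/side0.png

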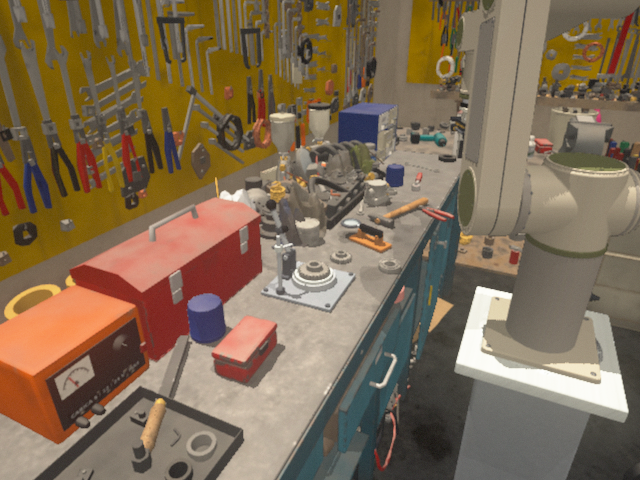

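View pics/top0.png

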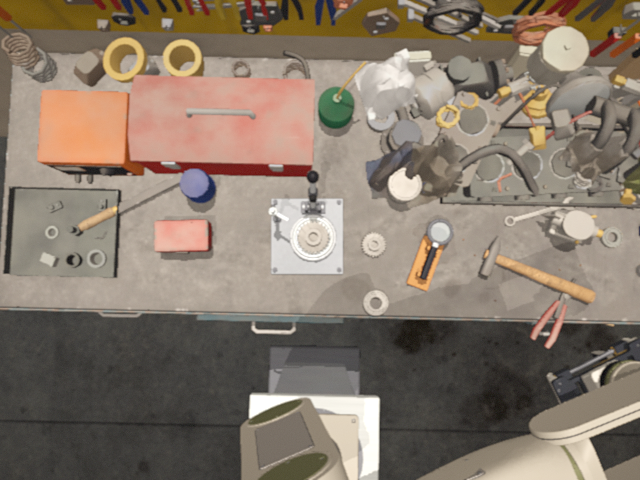

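The side view shows the fixture at about (308,280). In the top view the nest with a gear is at (313,236). A smaller loose gear lies at (373,244), the bearing at (375,302), and the loupe has its lens at (439,233) and handle at (430,262). The gear that fits is the one in the nest cup: it is larger and lies under the clamp. I'll confirm this in crops.

```bash
cat > h.py <<'E'
import numpy as np, cv2
from scipy.spatial.transform import Rotation as R
from bench import monitor, eyes
C={n:eyes.calibration(n) for n in("side","top")}
def ray(n,u,v):
    c=C[n];K=c["intrinsics"]
    d=np.array([(u-K[0,2])/K[0,0],-(v-K[1,2])/K[1,1],-1.])
    return np.array(c["origin"]),R.from_euler("xyz",c["attitude"],degrees=True).apply(d)
def onz(n,u,v,z):
    o,d=ray(n,u,v); return o+d*(z-o[2])/d[2]
def tri(a,b):
    (o1,d1),(o2,d2)=ray("top",*a),ray("side",*b)
    s=np.linalg.lstsq(np.c_[d1,-d2],o2-o1,rcond=None)[0]
    p,q=o1+s[0]*d1,o2+s[1]*d2
    return (p+q)/2,np.linalg.norm(p-q)
def proj(n,p):
    c=C[n];K=c["intrinsics"]
    q=R.from_euler("xyz",c["attitude"],degrees=True).inv().apply(np.array(p)-c["origin"])
    return np.array([K[0,2]+K[0,0]*q[0]/-q[2],K[1,2]+K[1,1]*q[1]/q[2]])
def crop(im,x0,y0,w,h,k,f):
    cv2.imwrite(f,cv2.resize(im[y0:y0+h,x0:x0+w],None,fx=k,fy=k,interpolation=cv2.INTER_CUBIC))
E
python3 - <<'E'
from h import *
crop(cv2.imread("pics/top0.png"),260,165,200,150,4,"pics/tc.png")
crop(cv2.imread("pics/side0.png"),250,170,160,140,4,"pics/sc.png")
for p in[(271,198),(342,198),(343,273),(272,275)]: print(onz("top",*p,.01))
E
```

```text
[0.64031497 0.12086534 0.01      ]
[ 0.64465066 -0.05775531  0.01      ]
[ 0.4563019  -0.06402368  0.01      ]
[0.44716625 0.11258497 0.01      ]
```

View pics/tc.png

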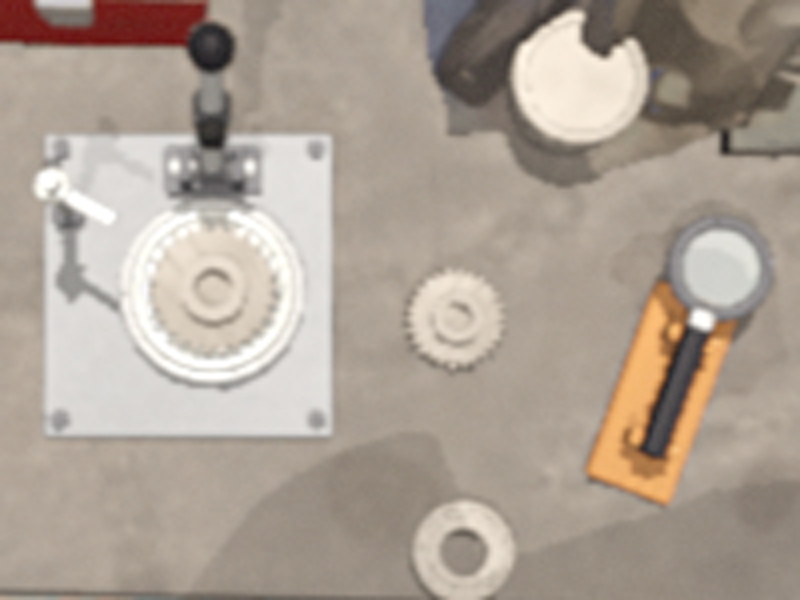

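View pics/sc.png

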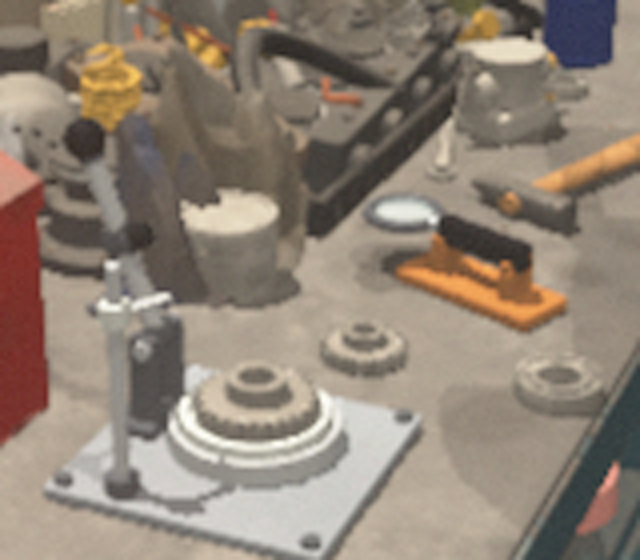

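The top crop shows the large gear in the cup (hub top at crop (213,288), pixel (313.2,237)), under the clamp, with the white pointer tip at (288.2,219.2). The loose gear at (373.7,244) is visibly smaller and lies outside the nest, so it is the look-alike. The knob is at (312.7,176.2), the lens at (439.7,230.7) and the handle centre at about (428.5,262.7). In the side crop the pointer tip is at (292.5,244.2), the knob at (271.5,204.5) and the lens at (351.2,223).

```bash
python3 - <<'E'
from h import *
T=lambda x,y:(260+x/4,165+y/4); S=lambda x,y:(250+x/4,170+y/4)
for n,a,b in[("hub",(213,288),(258,373)),("knob",(211,45),(86,138)),("mark",(113,217),(171,297)),("lens",(719,263),(405,212)),
 ("post",(50,184),(112,268))]:
    print(n,*tri(T(*a),S(*b)))
cs=[onz("top",*T(*p),.01) for p in[(45,135),(331,135),(331,437),(45,437)]]
print("corners",np.round(cs,4), "centre",np.mean(cs,0))
for a,b in((2,1),(3,0)): d=cs[b]-cs[a]; print(np.degrees(np.arctan2(d[1],d[0])),np.linalg.norm(d))
for a,b in((1,0),(2,3)): d=cs[b]-cs[a]; print(np.degrees(np.arctan2(d[1],d[0]))-90,np.linalg.norm(d))
im=cv2.imread("pics/top0.png")
L=onz("top",*T(719,263),.045)
m=((im.max(2)<70)*255).astype(np.uint8); m[:220]=0;m[290:]=0;m[:,:415]=0;m[:,450:]=0
c=max(cv2.findContours(m,0,2)[0],key=cv2.contourArea); r=cv2.minAreaRect(c);print(r)
bp=cv2.boxPoints(r); g=onz("top",*r[0],.056);print("handle",g,"lens",L,np.linalg.norm(g[:2]-L[:2]),np.degrees(np.arctan2(*(L-g)[[1,0]])))
print([onz("top",*p,.056).round(4) for p in bp])
print("hub z50",onz("top",*T(213,288),.058),"knob z204",onz("top",*T(211,45),.204))
E
```

```text
hub [0.53942442 0.01142122 0.05616738] 0.0030880295844378848
knob [0.65949032 0.01465045 0.20026652] 0.004522951486924796
mark [0.57166505 0.06851833 0.1306929 ] 0.005757103298241082
lens [ 0.56152929 -0.29872283  0.04058519] 0.007064769259171807
post [0.58818339 0.1035918  0.16201456] 0.0005746545582949698
corners [[ 0.6384  0.1202  0.01  ]
 [ 0.6428 -0.0597  0.01  ]
 [ 0.4532 -0.0635  0.01  ]
 [ 0.449   0.1145  0.01  ]] centre [0.54584635 0.02788544 0.01      ]
1.1425202954051252 0.18964988377024825
1.715444981804734 0.18952888969589
1.3900809061406534 0.17991413493639855
1.3507248180905975 0.17801848310570925
((425.6861877441406, 262.3892517089844), (1.3312804698944092, 30.67491912841797), 19.440034866333008)
handle [ 0.48594841 -0.26046572  0.056     ] lens [ 0.56441734 -0.29646786  0.045     ] 0.08633381145485297 -24.64601820448935
[array([ 0.4514, -0.2469,  0.056 ]), array([ 0.5217, -0.271 ,  0.056 ]), array([ 0.5207, -0.274 ,  0.056 ]), array([ 0.4504, -0.25  ,  0.056 ])]
hub z50 [0.54069979 0.01203263 0.058     ] knob z204 [0.6608102  0.01567389 0.204     ]
```

>>> servo_tool --commands '[[[30,-16,-12],2.5,0.2],[[60,-32,-24],5,0.4],[[90,-48,-36],7.5,0.4],[[120,-64,-48],10,0.4],[[150,-80,-60],12.5,0.4],[[180,-96,-72],15,0.4],[[210,-112,-84],17.5,0.4],[[240,-128,-96],20,0.4],[[270,-144,-108],22.5,0.4],[[300,-160,-120],25.3,0.4]]' --newtons 20

```text
clock: 0.93
eef_pos: [0.4664, -0.2562, 0.3388]
ee_rot: [-180.0, 0.0, 1.3]
wrist_force: [0.3, -0.6, -0.4]
grip_width: 0.0558
finger_force: 0.0
```

```bash
python3 - <<'E'
from h import *
s=monitor.sense();print(s["eef_pos"],s["ee_rot"],s["grip_width"])
print("box corner",tri((313,168),(262,232)), tri((313,175),(262,268)))
E
```

```text
[ 0.46643641 -0.25623975  0.33883094] [-1.79979805e+02  2.84257982e-02  1.32304824e+00] 0.055795414395848966
box corner (array([0.69438584, 0.0147689 , 0.11602684]), np.float64(0.006284397907965886)) (array([0.70038428, 0.01559013, 0.00457716]), np.float64(0.004683821871186664))
```

>>> servo_tool --commands '[[[20,-27,0],0,0.4],[[40,-54,0],0,0.4],[[60,-81,0],0,0.4],[[80,-108,0],0,0.4],[[100,-135,0],0,0.4],[[120,-162,0],0,0.4],[[145,-195,0],0,0.4],[[172,-230,0],0,0.4],[[192,-256,20],0,0.4],[[199,-266,50],0,0.4]]'

```text
clock: 1.77
eef_pos: [0.6614, 0.0175, 0.2909]
ee_rot: [-179.9, -0.4, 1.6]
wrist_force: [-0.7, 0.0, -0.0]
grip_width: 0.056
finger_force: 0.0
```

```bash
python3 - <<'E'
from h import *
im=eyes.snapshot("side")[:,:,::-1]
crop(im,200,100,200,150,4,"pics/s1.png")
s=monitor.sense();print(s["eef_pos"],s["ee_rot"],proj("side",s["eef_pos"]),proj("side",[.659,.0149,.204]))
E
```

```text
[0.65829689 0.01797693 0.28043689] [-179.88066605    0.37899374    1.69033264] [268.7476126  174.48929309] [270.65726082 203.06676226]
```

View pics/s1.png

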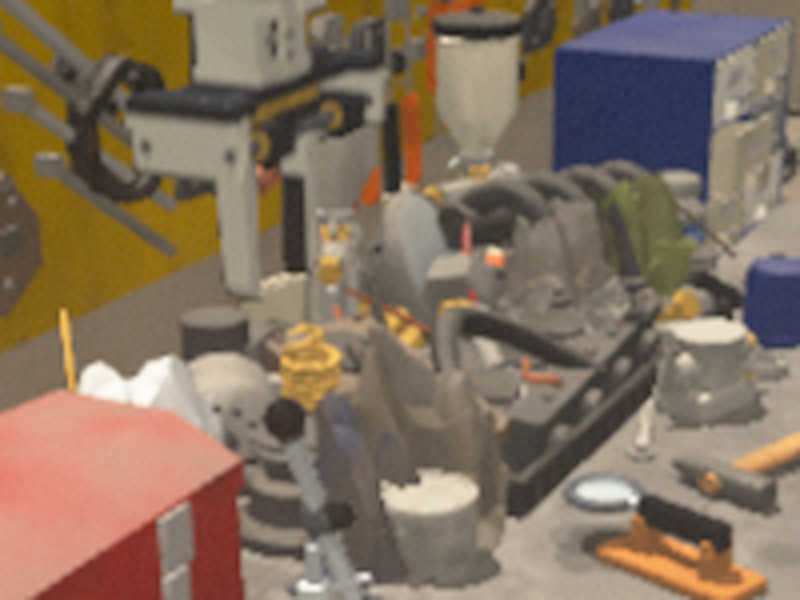

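The side view shows the open fingers above the knob: tips at about crop (238,295) and (295,270), knob at crop (286,418). They are lined up, so I descend.

>>> servo_tool --commands '[[[0,1,10],0,0.4],[[0,2,25],0,0.4],[[0,2,40],0,0.4],[[0,2,55],0,0.4],[[0,2,70],0,0.4],[[0,2,82],0,0.4],[[0,2,92],0,0.4],[[0,2,98],0,0.4],[[0,2,100],0,0.4],[[0,2,100],0,0.4]]'

```text
clock: 2.65
eef_pos: [0.6581, 0.0107, 0.1885]
ee_rot: [180.0, 0.0, 1.4]
wrist_force: [-0.1, -0.5, 0.1]
grip_width: 0.0556
finger_force: 0.0
```

```bash
python3 - <<'E'
from h import *
im=eyes.snapshot("side")[:,:,::-1]; t=eyes.snapshot("top")[:,:,::-1]
k=lambda i,x,y:cv2.resize(i[y:y+75,x:x+100],None,fx=4,fy=4,interpolation=cv2.INTER_CUBIC)
cv2.imwrite("pics/s2.png",np.hstack([k(im,220,160),k(t,265,140)]))
s=monitor.sense();print(s["eef_pos"],s["ee_rot"],s["wrist_force"])
E
```

```text
[0.65865929 0.01094903 0.18965284] [ 1.79992830e+02 -7.40174140e-02  1.44625389e+00] [ 0.18248837 -0.43820372  0.41233512]
```

View pics/s2.png

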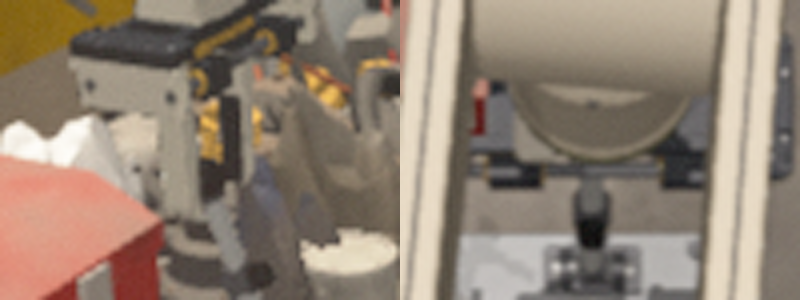

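The knob is hidden between the fingers and the arm bar comes out right below them, so the alignment is good. Next I centre and close.

>>> servo_tool --commands '[[[0,-3,4],0,0.4],[[0,-3,4],0,1],[[0,-3,4],0,1],[[0,-3,4],0,1],[[0,-3,4],0,1],[[0,-3,4],0,1],[[0,-3,4],0,1],[[0,-3,4],0,1],[[0,-3,4],0,1],[[0,-3,4],0,1]]' --newtons 20

```text
clock: 3.58
eef_pos: [0.6582, 0.0162, 0.1848]
ee_rot: [-179.8, -0.0, 1.5]
wrist_force: [-1.9, 8.2, 0.4]
grip_width: 0.0269
finger_force: 20.0
```

>>> servo_tool --commands '[[[-9.3,-1,-3],0,1],[[-18.8,-2,-5.4],0,1],[[-28.4,-2,-7.1],0,1],[[-38.1,-2,-8.1],0,1],[[-47.9,-2,-8.4],0,1],[[-57.7,-2,-8.1],0,1],[[-67.4,-2,-7.1],0,1],[[-77,-2,-5.4],0,1],[[-86.5,-2,-3],0,1],[[-95.8,-2,0],0,1]]'

```text
clock: 4.42
eef_pos: [0.5623, 0.0141, 0.1852]
ee_rot: [-180.0, -0.1, 1.5]
wrist_force: [0.7, 2.1, 0.1]
grip_width: 0.0268
finger_force: 20.0
```

>>> servo_tool --commands '[[[-9,0,3.7],0,1],[[-17.8,0,8],0,1],[[-26.3,0,12.9],0,1],[[-34.4,0,18.3],0,1],[[-42.1,0,24.4],0,1],[[-49.4,0,30.9],0,1],[[-56.1,0,37.9],0,1],[[-62.4,0,45.4],0,1],[[-68.2,0,53.3],0,1],[[-73.3,0,61.6],0,1]]'

```text
clock: 5.25
eef_pos: [0.4885, 0.0123, 0.1225]
ee_rot: [-179.9, 0.0, 1.5]
wrist_force: [-0.5, 4.5, -0.5]
grip_width: 0.0269
finger_force: 20.0
```

>>> servo_tool --commands '[[[-4.6,0,8.6],0,1],[[-8.6,0,17.6],0,1],[[-11.9,0,26.7],0,1],[[-14.6,0,36.1],0,1],[[-16.7,0,45.7],0,1],[[-18,0,55.4],0,1],[[-18.6,0,62.7],0,1],[[-18.8,0,70],0,1],[[-18.8,0,73.5],0,1],[[-18.8,0,73.5],0,1]]' --newtons 30

```text
clock: 6.08
eef_pos: [0.4702, 0.0119, 0.0505]
ee_rot: [-179.9, 0.0, 1.5]
wrist_force: [-8.8, 5.7, 15.7]
grip_width: 0.0263
finger_force: 30.0
```

```bash
python3 - <<'E'
from h import *
im=eyes.snapshot("side")[:,:,::-1]
crop(im,250,170,160,140,4,"pics/s3.png")
s=monitor.sense();print(s["eef_pos"],s["ee_rot"],s["wrist_force"])
E
```

```text
[0.47026105 0.01186104 0.05055021] [-1.79944860e+02  3.99792338e-03  1.45649910e+00] [-8.38495544  6.01322095 15.3856506 ]
```

View pics/s3.png

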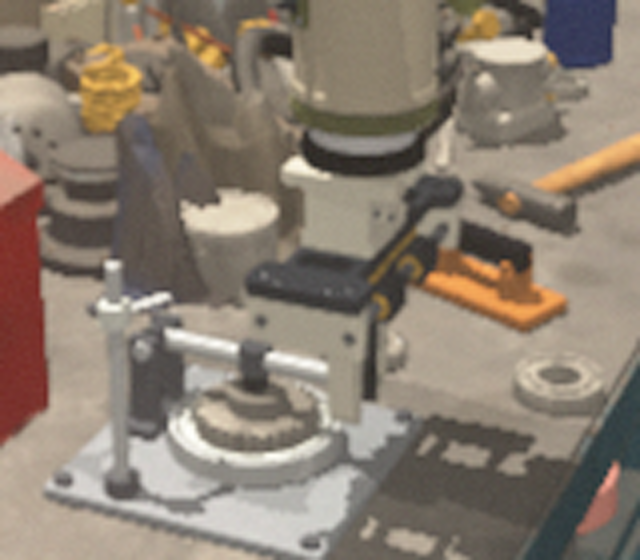

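The arm is level and its pad presses the hub. The cup looks flush with the collar, and the 15 N upward reaction shows the arm is hard against something. I press briefly once more, then swing back.

>>> servo_tool --commands '[[[0,0,1.5],0,1],[[0,0,1.5],0,1],[[0.2,0,-10.8],0,1],[[1,0,-20.6],0,1],[[2.6,0,-30.2],0,1],[[4.8,0,-39.7],0,1],[[7.6,0,-49.1],0,1],[[11.1,0,-58.2],0,1],[[15.3,0,-67.1],0,1],[[18.8,0,-73.5],0,1]]'

```text
clock: 6.97
eef_pos: [0.4893, 0.0123, 0.1232]
ee_rot: [-179.9, -0.0, 1.5]
wrist_force: [2.5, 5.5, -3.1]
grip_width: 0.0266
finger_force: 30.0
```

>>> servo_tool --commands '[[[5.1,0,-8.3],0,1],[[10.9,0,-16.2],0,1],[[17.2,0,-23.7],0,1],[[23.9,0,-30.7],0,1],[[31.2,0,-37.2],0,1],[[38.9,0,-43.3],0,1],[[47,0,-48.7],0,1],[[55.5,0,-53.6],0,1],[[64.3,0,-57.9],0,1],[[73.3,0,-61.6],0,1]]'

```text
clock: 7.8
eef_pos: [0.5623, 0.014, 0.1842]
ee_rot: [-180.0, 0.1, 1.5]
wrist_force: [0.1, 4.3, -2.9]
grip_width: 0.0263
finger_force: 30.0
```

>>> servo_tool --commands '[[[9.3,0,-3],0,1],[[18.8,0,-5.4],0,1],[[28.4,0,-7.1],0,1],[[38.1,0,-8.1],0,1],[[47.9,0,-8.4],0,1],[[57.7,0,-8.1],0,1],[[67.4,0,-7.1],0,1],[[77,0,-5.4],0,1],[[86.5,0,-3],0,1],[[96,0,0],0,1]]'

```text
clock: 8.63
eef_pos: [0.6591, 0.0163, 0.1848]
ee_rot: [-180.0, -0.0, 1.5]
wrist_force: [-0.6, 3.2, 1.3]
grip_width: 0.0263
finger_force: 30.0
```

>>> servo_tool --commands '[[[1,0,0],0,1],[[1,0,0],0,0.4],[[1,0,0],0,0.4],[[1,0,0],0,0.4],[[1,0,-5],0,0.4],[[1,0,-25],0,0.4],[[1,0,-55],0,0.4],[[1,0,-90],0,0.4],[[1,0,-120],0,0.4],[[1,0,-140],0,0.4]]'

```text
clock: 9.47
eef_pos: [0.6597, 0.0157, 0.3295]
ee_rot: [180.0, -0.3, 1.4]
wrist_force: [-0.1, 0.6, -0.1]
grip_width: 0.0556
finger_force: 0.0
```

```bash
python3 - <<'E'
from h import *
im=eyes.snapshot("side")[:,:,::-1]; cv2.imwrite("pics/s4raw.png",im)
k=lambda i,x,y:cv2.resize(i[y:y+150,x:x+130],None,fx=4,fy=4,interpolation=cv2.INTER_CUBIC)
cv2.imwrite("pics/s4.png",k(im,260,180))
s=monitor.sense();print(s["eef_pos"],s["ee_rot"],s["wrist_force"],s["grip_width"])
E
```

```text
[0.66072881 0.01564931 0.3336539 ] [179.93559017  -0.56848674   1.42687313] [-0.87084945  0.19799903  3.05062542] 0.0558434711126327
```

View pics/s4.png

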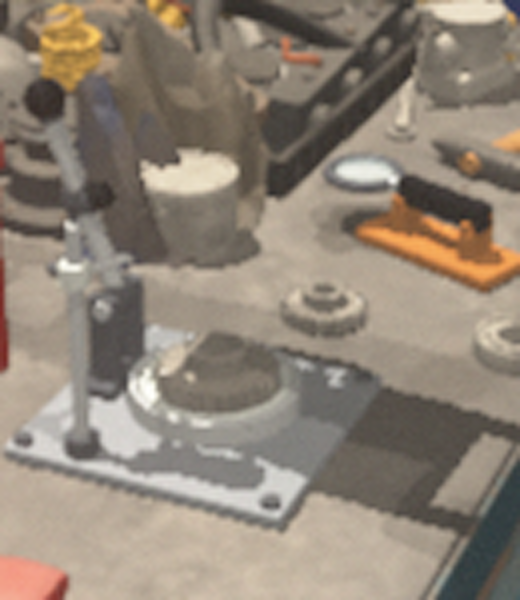

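The clamp is back on its stop and the gear is visible. The nest has gone down, with the hub about 4 px lower and the rim flush. Now I refine the loupe pose and the mark height, correcting the side-camera bias from known points.

```bash
python3 - <<'E'
from h import *
S=lambda x,y:np.array((250+x/4,170+y/4))
refs={"hub":((.540,.012,.058),(258,373)),"knob":((.6585,.0149,.204),(86,138)),"posttop":((.5877,.1032,.168),(112,262)),"rimlens":((.5644,-.2965,.045),(405,212))}
for n,(p,c) in refs.items(): print(n,S(*c)-proj("side",p))
for z in(.12,.13,.14): print(z,S(171,297)-proj("side",(.5697,.0687,z)))
im=cv2.imread("pics/top0.png").astype(int)
m=((im.max(2)<95)*255).astype(np.uint8); 
w=np.zeros_like(m); cv2.fillPoly(w,[np.array([(418,282),(430,286),(442,248),(430,245)])],255)
m&=w; m=cv2.morphologyEx(m,cv2.MORPH_OPEN,np.ones((2,2)))
c=max(cv2.findContours(m,0,2)[0],key=cv2.contourArea); r=cv2.minAreaRect(c);print(r)
g=onz("top",*r[0],.054);L=onz("top",439.8,230.8,.045)
print(g,L,np.linalg.norm((g-L)[:2]))
vx,vy,x0,y0=cv2.fitLine(c,cv2.DIST_HUBER,0,.01,.01).ravel()
a,b=onz("top",x0-20*vx,y0-20*vy,.05),onz("top",x0+20*vx,y0+20*vy,.05);d=b-a;print("yaw",np.degrees(np.arctan2(d[1],d[0])))
d=L-g;print("yaw lens",np.degrees(np.arctan2(d[1],d[0])))
E
```

```text
hub [0.89661115 0.61260138]
knob [0.67309882 1.40214997]
posttop [-0.0362024   0.83471861]
rimlens [2.15479501 1.20817878]
0.12 [ 0.38601154 -3.96455965]
0.13 [ 0.4956876  -0.31642273]
0.14 [0.60626813 3.36179964]
((429.08148193359375, 263.6719665527344), (6.659459590911865, 32.96096420288086), 19.653823852539062)
[ 0.48311885 -0.26910757  0.054     ] [ 0.56429763 -0.29659088  0.045     ] 0.08570487545908505
yaw -19.786126778279566
yaw lens -18.703681573046453
```

Mark height is about 0.1335 after bias correction. The loupe grip is near (0.486, -0.270), yaw about -19.3°, consistent with the 80 mm lens offset. Moving above it.

>>> servo_tool --commands '[[[-18,28,0],2,0.4],[[-36,56,0],4,0.4],[[-54,84,0],6,0.4],[[-72,112,0],8,0.4],[[-90,140,5],10,0.4],[[-108,168,20],12,0.4],[[-126,196,40],14.5,0.4],[[-145,226,60],17,0.4],[[-166,258,80],19.5,0.4],[[-181,281,105],20.7,0.4]]'

```text
clock: 10.35
eef_pos: [0.4841, -0.2719, 0.2204]
ee_rot: [179.9, -0.1, -19.5]
wrist_force: [-0.0, -0.3, -0.2]
grip_width: 0.0558
finger_force: 0.0
```

>>> servo_tool --commands '[[[0,0,20],0,0.4],[[0,0,40],0,0.4],[[0,0,60],0,0.4],[[0,0,80],0,0.4],[[0,0,100],0,0.4],[[0,0,115],0,0.4],[[0,0,120],0,0.4],[[0,0,120],0,0.4],[[0,0,120],0,0.4],[[0,0,120],0,0.4]]'

```text
clock: 11.18
eef_pos: [0.4862, -0.27, 0.1012]
ee_rot: [180.0, -0.1, -19.3]
wrist_force: [-1.0, 0.4, 0.6]
grip_width: 0.0555
finger_force: 0.0
```

```bash
python3 - <<'E'
from h import *
im=eyes.snapshot("side")[:,:,::-1]; t=eyes.snapshot("top")[:,:,::-1]
k=lambda i,x,y:cv2.resize(i[y:y+120,x:x+100],None,fx=4,fy=4,interpolation=cv2.INTER_CUBIC)
cv2.imwrite("pics/s5.png",np.hstack([k(im,320,150),k(t,380,190)]))
s=monitor.sense();print(s["eef_pos"],s["ee_rot"],s["wrist_force"],s["grip_width"],proj("side",s["eef_pos"]),proj("side",[.486,-.2697,.045]))
E
```

```text
[ 0.48625725 -0.26999993  0.10121352] [ 1.79960947e+02 -1.34027582e-01 -1.92547233e+01] [-0.12851411 -0.56275447 -0.29544881] 0.056004645581100215 [370.42758688 212.51122168] [369.53716116 229.42516336]
```

View pics/s5.png

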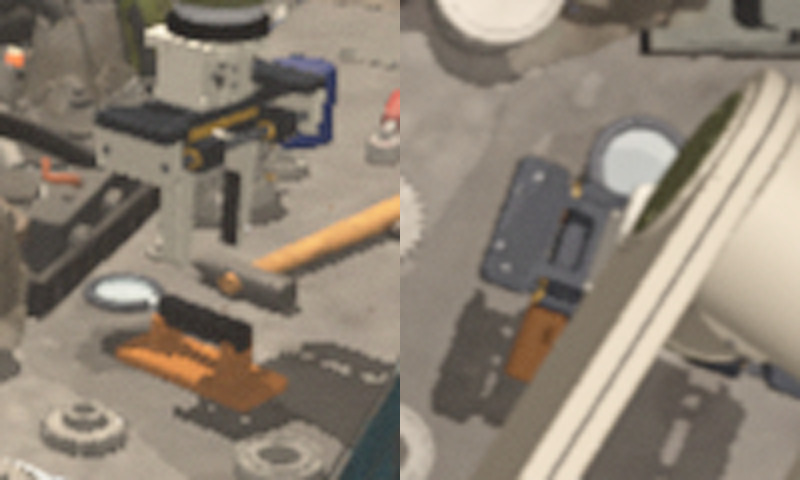

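The fingers straddle the handle: finger mid in the side crop is (205,250) and the handle centre is (205,322). Descend 75 mm and grip.

>>> servo_tool --commands '[[[0,0,12],0,0.4],[[0,0,27],0,0.4],[[0,0,42],0,0.4],[[0,0,57],0,0.4],[[0,0,68],0,0.4],[[0,0,74],0,0.4],[[0,0,75],0,0.4],[[0,0,75],0,0.8],[[0,0,75],0,1],[[0,0,75],0,1]]' --newtons 30

```text
clock: 12.12
eef_pos: [0.4862, -0.2699, 0.0257]
ee_rot: [180.0, -0.1, -19.3]
wrist_force: [0.3, 0.2, -0.2]
grip_width: 0.0403
finger_force: 0.0
```

>>> servo_tool --commands '[[[0,0,0],0,1],[[0,0,0],0,1],[[0,0,0],0,1],[[0,0,0],0,1],[[0,0,0],0,1],[[0,0,0],0,1],[[0,0,-3],0,1],[[0,0,-8],0,1],[[0,0,-15],0,1],[[0,0,-25],0,1]]'

```text
clock: 12.95
eef_pos: [0.4848, -0.269, 0.0496]
ee_rot: [-180.0, 0.1, -19.3]
wrist_force: [0.3, 0.4, -0.8]
grip_width: 0.016
finger_force: 30.0
```

>>> servo_tool --commands '[[[0,0,-12],0,1],[[0,0,-28],0,1],[[0,0,-46],0,1],[[0,0,-66],0,1],[[0,0,-86],0,1],[[-3,-7,-104],0,1],[[-10,-22,-116],0,1],[[-19,-43,-120],0,1],[[-29,-66,-120],0,1],[[-39,-89,-120],0,1]]'

```text
clock: 13.78
eef_pos: [0.4784, -0.1721, 0.1718]
ee_rot: [180.0, -0.2, -19.3]
wrist_force: [0.3, -0.4, -1.6]
grip_width: 0.0158
finger_force: 30.0
```

>>> servo_tool --commands '[[[-10,-23,0],0,1],[[-20,-46,0],0,1],[[-30,-69,0],0,1],[[-40,-92,0],0,1],[[-50,-115,0],0,1],[[-60,-138,0],0,1],[[-69,-158,0],0,1],[[-77,-176,0],0,1],[[-83,-189,0],0,1],[[-86,-194,0],0,1]]'

```text
clock: 14.62
eef_pos: [0.4608, 0.0407, 0.171]
ee_rot: [-179.9, -0.1, -19.2]
wrist_force: [-0.6, 0.4, -1.1]
grip_width: 0.0159
finger_force: 30.0
```

>>> servo_tool --commands '[[[0,0,4],0,1],[[0,0,10],0,1],[[0,0,18],0,1],[[0,0,27],0,1],[[0,0,36],0,1],[[0,0,44],0,1],[[0,0,50],0,1],[[0,0,53],0,1],[[0,0,54],0,1],[[0,0,54],0,1]]'

```text
clock: 15.45
eef_pos: [0.4607, 0.0389, 0.1154]
ee_rot: [180.0, 0.0, -19.3]
wrist_force: [0.4, 0.6, -1.2]
grip_width: 0.0158
finger_force: 30.0
```

```bash
python3 - <<'E'
from h import *
im=eyes.snapshot("side")[:,:,::-1]; t=eyes.snapshot("top")[:,:,::-1]
cv2.imwrite("pics/fs.png",im);cv2.imwrite("pics/ft.png",t)
k=lambda i,x,y:cv2.resize(i[y:y+120,x:x+80],None,fx=5,fy=5,interpolation=cv2.INTER_CUBIC)
cv2.imwrite("pics/s6.png",np.hstack([k(im,262,190),k(t,270,165)]))
s=monitor.sense();print(s["eef_pos"],s["ee_rot"],s["wrist_force"],s["grip_width"],s["clock"])
E
```

```text
[0.46109404 0.03897889 0.116071  ] [-1.79987810e+02 -3.78455417e-02 -1.92499552e+01] [ 0.93964494 -1.05060796 -0.41827522] 0.015813730290841693 15.55
```

View pics/s6.png

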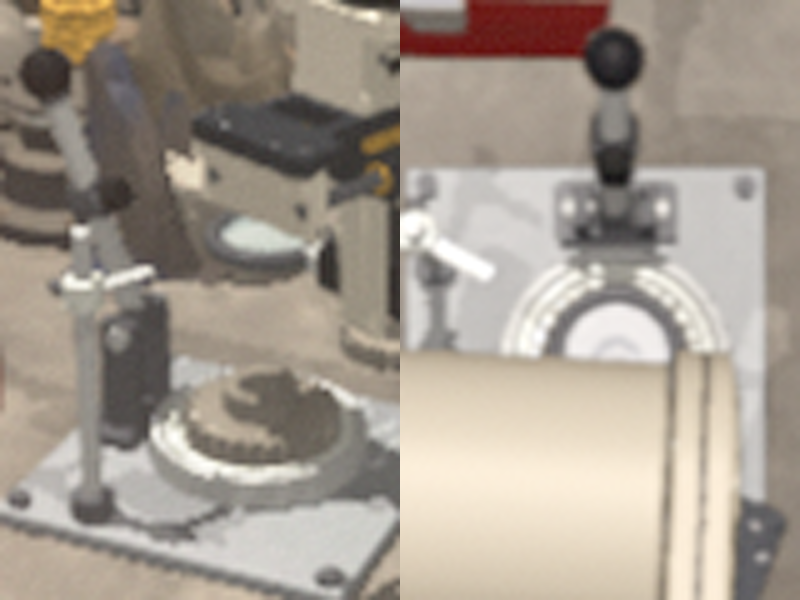

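Side: lens ring centre is at about crop (258,240), pixel (313.6,238), above the gear and clear of the pointer, whose tip is at crop (153,272), pixel (292.6,244.4). Top: rim's far edge is at crop (617,291), pixel (313.4,223.2), with left and right edges at 547 and 688. Compare these with projections.

```bash
python3 - <<'E'
from h import *
g=np.array([.540,.012])
a=np.linspace(0,2*np.pi,90)
for z in (.1335,):
    ring=lambda dz:np.c_[g[0]+.033*np.cos(a),g[1]+.033*np.sin(a),0*a+z+dz]
    for n in("top","side"):
        P=np.array([proj(n,p) for dz in(-.005,.005) for p in ring(dz)]); print(n,P.min(0),P.max(0),"centre",proj(n,[*g,z]))
print("per mm z",proj("side",[*g,.1345])-proj("side",[*g,.1335]), "x",proj("side",[.541,.012,.1335])-proj("side",[*g,.1335]),"y",proj("side",[.54,.013,.1335])-proj("side",[*g,.1335]))
im=cv2.imread("pics/fs.png")[225:250,300:330]
print("side gray col 313"); G=cv2.cvtColor(im,6); print(G[:,13]); print("row 238",G[13])
t=cv2.cvtColor(cv2.imread("pics/ft.png"),6); print("top col313",t[215:236,313]); print("row 232",t[232,292:335])
b=cv2.cvtColor(cv2.imread("pics/fs.png"),6)[238:252,284:296];print(b)
E
```

```text
top [298.60617159 220.03728089] [327.7481665  249.32473792] centre [313.18182069 234.70933508]
side [300.2444356  229.02229061] [326.59382469 244.08716573] centre [313.43900489 236.36697357]
per mm z [-0.00224361 -0.35855447] x [-0.35785535 -0.07445984] y [-0.17499558  0.15721292]
side gray col 313
[147 147 145 146 146 148 145 144 148 183 217 217 216 213 201 159 113  90
  86  96 103 100 147 177 170]
row 238 [ 97 107 102  99 110 116 129 166 196 213 216 214 216 213 216 214 212 212
 213 208 211 204 180 150 159 185 145  87  77 120]
top col313 [135 138 135 155 154 153 139 127 135 116 162 231 240 238 238 239 235 219
 213 228 234]
row 232 [228 228 251 246 241 255 240 171 118 118 130 186 227 239 239 238 238 237
 231 226 221 219 221 229 236 238 239 238 238 235 213 156 122 118 138 195
 225 220 222 232 213 203 216]
[[138 131 104  83  85  88  84  87  83  82  80  81]
 [135 130 120  98  88  82  84  83  85  80  79  80]
 [137 133 129 107  87  86  86  83  80  81  80  81]
 [138 136 130 124 104  87  85  83  81  77  79  78]
 [137 139 135 134 110  85  86  84  79  80  78  79]
 [138 136 134 137 151 184 199 207 150  79  80  82]
 [156 174 196 211 226 239 234 220 174 102  81  84]
 [221 229 237 232 220 219 180 131 126 100  80  86]
 [232 219 208 177 144 130 103  86 123 145 143 146]
 [178 148 138 129 130 124 129 130 162 186 180 177]
 [139 132 135 137 134 131 128 129 143 159 163 165]
 [146 134 135 140 136 129 104  93 100 117 124 145]
 [154 137 133 138 133 135 113  85  84  97  88 126]
 [172 150 124 119 118 114 103  80  74  76  74 114]]
```

I'm out of picture views, so I use numbers: the lens glass blob now against its blob on the rest, where its height is known.

```bash
python3 - <<'E'
from h import *
def blob(f,box,n,lo):
    im=cv2.imread(f).astype(int); x,y,w,h=box; r=im[y:y+h,x:x+w]; m=((r.min(2)>lo)*255).astype(np.uint8)
    k,lab,st,c=cv2.connectedComponentsWithStats(m); i=1+np.argmax(st[1:,4]); return c[i]+[x,y],st[i]+np.array([x,y,0,0,0])
from itertools import product
print("rest",[blob("pics/side0.png",(340,214,19,18),"side",lo) for lo in(165,185)],proj("side",[.5643,-.2966,.045]))
print("now",[blob("pics/fs.png",(302,226,20,20),"side",lo) for lo in(165,185)],proj("side",[.5375,.012,.1335]))
np.set_printoptions(linewidth=250)
print(cv2.cvtColor(cv2.imread("pics/fs.png"),6)[226:250,298:326])
print(cv2.cvtColor(cv2.imread("pics/side0.png"),6)[212:238,336:364])
E
```

```text
rest [(array([351.13432836, 222.41791045]), array([344, 220,  15,   6,  67])), (array([351.125, 222.5  ]), array([344, 220,  15,   6,  56]))] [349.13593476 221.78578794]
now [(array([313.50746269, 236.85074627]), array([307, 234,  15,   6,  67])), (array([313.22222222, 236.94444444]), array([307, 234,  15,   6,  54]))] [314.33473677 236.5533507 ]
[[201 215 221 220 186 145 118 124 139 149 147 147 145 144 145 147 148 147 146 146 145 138 134 128 133 139 152 162]
 [168 180 187 196 177 153 143 143 146 145 145 143 143 148 144 145 146 145 146 145 153 151 146 147 157 162 160 160]
 [137 131 137 146 158 158 147 146 144 146 146 147 143 148 145 146 145 145 148 147 152 149 148 146 155 161 161 161]
 [117 123 127 130 141 154 149 146 146 146 147 143 147 147 143 146 144 146 145 145 147 147 146 148 153 156 159 160]
 [108 120 118 113 114 123 128 137 140 146 146 143 146 146 147 148 148 146 145 146 147 143 144 132 134 147 156 162]
 [103 119 117 111 112 110 114 116 125 132 137 146 145 147 145 145 147 144 146 143 148 144 131 103 101 131 154 161]
 [ 96 117 131 117 108 108 107 111 112 114 118 125 135 139 148
[... 4300 characters left out ...]
  65  58]
 [163 160 151 147 148 147 143 132 123 126 122 125 111 102 104 103 106 102 101 109 114 111 107 102 108 101  87  79]
 [165 152 146 145 144 142 135 124 116 121 111 105  88  76  74  76  74  78  79  87  89 102 108 104 102  99  92  92]
 [163 152 147 146 146 141 132 120 119 106  87  77  71  75  75  78  80  89  91  96  94 100 103 103 104  96  93  91]
 [161 157 149 143 136 134 129 122 117  93  75  74  75  76  80  99 105 107 106 107 100  99  99 101 100  95  95  92]
 [157 160 156 141 124 121 122 121 120  98  76  74  77  91 104 116 118 117 114 111  99  94  98 104 106  97  93  93]
 [158 163 161 146 132 128 128 119 122  95  73  78  83 111 132 146 153 157 158 153 152 132 107 101 101  96  93  94]]
```

```bash
python3 - <<'E'
from h import *
from scipy.optimize import least_squares
def fit(f,c0,angs,rs=(6,14)):
    g=cv2.GaussianBlur(cv2.cvtColor(cv2.imread(f),6),(0,0),.6).astype(np.float32); c=np.array(c0,float)
    for _ in range(4):
        pts=[]
        for a in np.radians(angs):
            r=np.arange(*rs,.1); x=(c[0]+r*np.cos(a)).astype(np.float32);y=(c[1]+r*np.sin(a)).astype(np.float32)
            p=cv2.remap(g,x[None],y[None],cv2.INTER_LINEAR)[0]; i=np.argmin(np.gradient(p)); pts.append((x[i],y[i]))
        P=np.array(pts); s=least_squares(lambda q:np.hypot(P[:,0]-q[0],P[:,1]-q[1])-q[2],[*c,10],loss="soft_l1",f_scale=.3); c=s.x[:2]
    return s.x,np.abs(s.fun).mean()
s,e=fit("pics/ft.png",(313,233.5),np.arange(180,361,10)); print(s,e,onz("top",*s[:2],.1345))
s0,e=fit("pics/top0.png",(439.5,230.5),np.arange(0,360,15)); print(s0,e,onz("top",*s0[:2],.045), 10*0)
s1,e=fit("pics/top0.png",(439.5,230.5),np.arange(180,361,10)); print(s1,e)
# hub/gear centre: collar+hub, hub outer circle in the first picture
g=cv2.cvtColor(cv2.imread("pics/top0.png"),6)
h=cv2.HoughCircles(cv2.resize(g[205:270,280:348],None,fx=4,fy=4,interpolation=2),cv2.HOUGH_GRADIENT,1,5,param1=120,param2=25,minRadius=25,maxRadius=95)
for q in (h[0][:6] if h is not None else []): print("circ",(q[0]+.5)/4-.5+280,(q[1]+.5)/4-.5+205,q[2]/4*.0025*1000)
print(proj("top",[.54,.012,.058]),proj("top",[.54,.012,.035]),monitor.sense()["eef_pos"])
E
```

```text
[312.84137044 235.81798081  10.52076221] 0.2210828900186513 [0.53737278 0.01270786 0.1345    ]
[439.71295587 231.7457007    9.47706788] 0.21525342917034487 [ 0.56197324 -0.29639282  0.045     ] 0
[439.68308684 231.95370922   9.70240112] 0.28380568403396533
circ 312.5 237.25 56.5625
circ 312.5 236.0 51.0
circ 311.5 239.5 55.5625
circ 311.25 237.0 59.0
circ 313.25 240.75 53.375
circ 313.25 239.5 56.25
[313.25653882 237.28929313] [313.27760937 238.01684269] [0.46109404 0.03897889 0.116071  ]
```

Lens is at about (0.5375, 0.0127, 0.1344) and level; the gear centre is at about (0.541, 0.0125) and the mark at z about 0.134. Shift 3 mm forward and hold.

>>> servo_tool --commands '[[[0.5,0,0],0,1],[[1,-0.3,0],0,1],[[1.5,-0.5,0],0,1],[[2,-0.7,0],0,1],[[2.5,-0.9,0],0,1],[[2.8,-1,0],0,1],[[2.8,-1,0],0,1],[[2.8,-1,0],0,1],[[2.8,-1,0],0,1],[[2.8,-1,0],0,1]]'

```text
clock: 16.38
eef_pos: [0.4637, 0.039, 0.1156]
ee_rot: [180.0, 0.0, -19.3]
wrist_force: [-1.1, 0.1, -1.3]
grip_width: 0.016
finger_force: 30.0
```

```bash
python3 - <<'E'
from h import *
s=monitor.sense();print(s["eef_pos"],s["ee_rot"],s["wrist_force"],s["grip_width"],abs(s["qvel"]).max())
from bench import finish_job
print(finish_job())
E
```

```text
[0.46368966 0.0389827  0.11561921] [ 1.79998218e+02  3.23237745e-03 -1.92538024e+01] [-1.12857531  0.1497553  -1.3256663 ] 0.016031232025554412 0.09149158863534566
the job is handed in; nothing more can be done
None
```

The job is handed in at 16.4 s: the gear and cup were pressed home, the clamp is back on its stop, and the loupe is held level over the gear with its lens at about 134 mm, within 1–2 mm of the pointer's measured height (all by my own camera and force readings; no verdict came back).

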